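# Snap the retaining ring into the groove of the dip caddy's post

## Robot

A 6-joint arm with a two-finger parallel gripper is mounted at the origin on the work surface. World frame = base frame: x ahead of the robot, y to its left, z up, the work surface at z = 0. Lengths are in m, angles in rad, forces in N, time in s.
With the tool pointing down it reaches from about 0.375 to 0.9 m from the base axis. Payload 3.1 kg.
Tool frame: the origin (TCP) lies midway between the tips of the shut fingers; the grasp point (between the pads) lies 19 mm behind it (pinch_z is the distance from the TCP to the grasp point, in m); z points along the fingers, y is the line along which they close (so a half turn about z gives the same grasp; the last joint's range is limited). The gripper opens to 85 mm and grips with 20 to 120 N. Pads are 22 mm wide; open, the fingers measure 114 mm over their backs; the gripper's body (76 mm by 85 mm) begins 54 mm behind the grasp point. The pads swing forward as they close: fully open they stand 13 mm farther back than shut.
Start: joints at [1.159, 0.527, 1.433, -0, 1.181, -0.178], TCP at [0.144, 0.608, 0.231] pointing down, gripper open.
Joint ranges: [-3.08, 3.08], [-0.75, 2.2], [0.22, 2.44], [-1.43, 4.57], [0, 2.65], [-2.85, 2.85]. Speed limits (rad/s): [2.79, 2.79, 3.14, 3.14, 3.14, 3.14].

## Interface

Orientations are given as a unit quaternion [x, y, z, w].
In Python, from station import sense, snapshot, camera_params, sign_off, pinch_z gives the robot as it stands. The module is installed in compiled form; this text tells all that it offers.
- The arm moves only by the shell command python3 -m handwheel 'ROWS' [FORCE]. ROWS is JSON, a list that holds one entry, the list of rows, each a list of 7 numbers: the turn, a rotation vector about the tool's x, y, z in degrees, then the shift along the tool's x, y, z in m, then the opening, from 0 (shut) to 1 (fully open). A call has 1 to 20 rows; each row shifts and turns the commanded pose from where the row before left it, along the tool's axes as they then stand; what a row does not reach is not made up. A row lasts 1/8 s, in which the tool goes at most 62.5 mm and 10.7 degrees, less where a joint would pass 70% of its speed; a pose out of reach is approached as far as the arm can. A call with a gripper value outside its range is refused whole. The fingers move at their own pace and stop on an object; FORCE is the grip in N (left out, the last holds). Time passes only in rows, so rows that do not move let the fingers close. It gives the time, the measured TCP pose, the force, the opening and the grip force at its end, in the units of the state.
- sense(): the state, without advancing time (a new reading comes with each control period).
- snapshot(name): name is "scene" or "top" or "wrist"; returns the picture (384x512x3 uint8, red, green, blue); there is no depth.
- camera_params(name): a dict with "fx", "fy", "cx", "cy" (pixels), "world_to_cam" (4x4, takes a point from world to camera coordinates); the wrist camera has in their place "mount" (4x4, takes a point from camera to tool coordinates, whose origin is the TCP and whose axes are the flange's). Camera axes: x right, y down, z forward; pixel columns grow to the right and rows downward; lengths in m; the calibration is good to about 2 mm. A picture is of the moment at which its call begins: read the wrist's pose just before it. camera_params takes no time and is no camera call.
- sign_off(): hands the job in; it is judged then, once.
The state is a dict: "t": time; "q": joint angles; "qd": joint speeds; "tau": joint torques, N m; "tcp_pos": TCP position; "tool_rot": TCP orientation; "force": force on the tool from outside, world axes, zero at the start; "ft_torque": the same for the moment, N m; "finger_gap": opening from 0.0 (shut) to 1.0 (fully open); "gripper_force": force on a finger pad.
Only numpy, scipy, OpenCV 4.12 (cv2) and the standard library are available. Lean on these libraries where they do the work, as an engineer would, in place of code of your own. Each camera call takes 0.05 s, during which the arm holds its last target. There are 200 camera calls.

## Task

Lock the dip caddy: pinch the snap ring's two eyes fully together so that it spreads, pass it over the tray's post and gently press the sprung collar down with it until the groove is free, then let go so that the ring closes in the groove. Do not force it, and leave the bowls and everything else where they are.

Things in the scene. Friction and masses are not known exactly. Their poses are not given: they have to be found in the camera images.
- ring_mid (a point): The snap ring, loose, flat on the counter: a steel guide ring (40 mm outside, 28 mm inside, 4 mm thick) with two sliding jaws inside and two upright flat eyes facing each other across it. Point on the bore's axis, 18 mm above the underside. z: bore axis, up; y: from eye to eye, the way the jaws slide. About 70 g. Bore across the jaws 12 mm at rest, 26 mm fully spread.
- eye_a (a point): Middle of one upright eye: a steel plate 22 mm wide, 3 mm thick, round hole in it, rising from 4 to 36 mm above the ring's underside (this point: 24 mm, a good height to pinch, from above). The two eyes' outer faces are 66 mm apart at rest, 52 mm pinched fully to their stops. Each resists with 4 N at first, 11 N when fully pinched. Pinching spreads the ring.
- eye_b (a point): Middle of the other eye, on the opposite side of the ring, the same.
- jaw_a (a joint): How far the first jaw is spread outward, in m: 0 at rest, 0.007 fully spread; 0.001 to 0.002 when closed in the post's groove, 0.0035 when only clamped on the thick part of the post. The jaws are 4 mm thick, from the ring's underside up.
- jaw_b (a joint): The same for the second jaw.
- post_foot (a point): Foot of the caddy's upright steel post, mid-tray, 4 mm above the counter; z: the post's axis. From its tip down: a cone 7.5 mm high, a thick part 19 mm across and 8 mm high, then the groove, 14 mm across and 8 mm high, covered by a sprung collar. The post is screwed in to a different, unmeasured depth each time: its tip is anywhere from 69 to 92 mm above the counter.
- caddy: Heavy fixed aluminium tray, 160 (x) by 280 mm (y), rim 20 mm high; origin on the counter under the post. The post's collar (38 mm wide) at rest is level with the groove's upper edge, 15.5 mm below the tip. It resists with 4 N at first, 1 N more per mm, and bottoms hard after 8 mm (12 N). The ring fits the groove with the collar 4 to 8 mm down (8 to 12 N); over 22 N would bend it.
- bowl_a: White ceramic dipping bowl, 72 mm wide and 34 mm high, on the tray 93 mm from the post at its +y end; origin under its middle. To be left alone.
- bowl_b: White ceramic dipping bowl, same size, on the other (-y) end of the tray. To be left alone.
- tongs: Metal tongs, 200 mm long, 14 mm high, lying on the counter. To be left alone.
- napkin_ring: Plain steel napkin ring, 46 mm wide, 25 mm high, without eyes, standing on the tray beside the post. To be left alone.
- oil_bottle: Small green glass bottle, 140 mm high, on the steel rack. To be left alone.
- spoon: Wooden spoon lying on the counter. To be left alone.
Not all that is in view belongs to the job. Leave any pink or purple look-alike of the part that bears ring_mid alone.

How it is judged:
By the outcome, as a careful person would: the job done as asked, in the order asked, and still so for the second after the job is handed in, with the robot touching nothing.
It also fails if it takes over 51 s, if anything falls off the work surface, if the arm or the gripper's body presses on something with over 40 N, if the wrist force passes 120 N, or if a joint passes its speed limit or range.

## Working session

There is one attempt and no reset: what is moved stays moved. The work goes in short steps, Python scripts to look and compute and a shell command to move; the robot and the scene stay as the last step left them, time stands still between calls to the robot, and variables do not carry over. Pictures are saved under pics/ and viewed, at most 10 in all, crops included, and the job is handed in when it is done.

```bash
mkdir -p pics; cat > h.py <<'E'
import numpy as np, cv2
from station import *
from scipy.spatial.transform import Rotation as R
def cam(name,s=None):
    p=camera_params(name); K=np.array([[p['fx'],0,p['cx']],[0,p['fy'],p['cy']],[0,0,1]])
    if name=='wrist':
        T=np.eye(4);T[:3,:3]=R.from_quat(s['tool_rot']).as_matrix();T[:3,3]=s['tcp_pos'];C=T@np.array(p['mount'])
    else: C=np.linalg.inv(np.array(p['world_to_cam']))
    return K,C
def ray(name,u,v,z,s=None):
    K,C=cam(name,s); d=C[:3,:3]@np.linalg.solve(K,[u,v,1]); return C[:3,3]+d*(z-C[2,3])/d[2]
def proj(name,P,s=None):
    K,C=cam(name,s); c=np.linalg.inv(C)@np.r_[P,1]; c=K@c[:3]; return c[:2]/c[2]
def tri(obs):
    A=np.zeros((3,3));b=np.zeros(3)
    for name,u,v,s in obs:
        K,C=cam(name,s);d=C[:3,:3]@np.linalg.solve(K,[u,v,1]);d/=np.linalg.norm(d);M=np.eye(3)-np.outer(d,d);A+=M;b+=M@C[:3,3]
    return np.linalg.solve(A,b)
def save(name,f,crop=None,k=1):
    im=snapshot(name)
    np.save('pics/'+f+'.npy',im)
    if crop: x0,y0,x1,y1=crop; im=im[y0:y1,x0:x1]
    cv2.imwrite('pics/'+f+'.png',cv2.resize(im[:,:,::-1],None,fx=k,fy=k,interpolation=cv2.INTER_CUBIC))
E
python3 - <<'E'
from h import *
s=sense();print(s,pinch_z)
save('top','top1',k=1.5);save('scene','scene1',k=1.5)
for n in('top','scene'):
    K,C=cam(n);print(n,K[0,0],C.round(3))
print(camera_params('wrist'))
E
```

```text
{'t': 0.0, 'q': array([ 1.15951652e+00,  5.28491904e-01,  1.43389343e+00,  1.04454368e-05,
        1.18138056e+00, -1.78493709e-01]), 'qd': array([ 0.00106457,  0.00094256, -0.00075766, -0.00014612, -0.00019627,
        0.00024868]), 'tau': array([-7.82553307e-04, -4.42352986e+01, -1.78023201e+01, -1.21314856e-04,
        8.24723917e-03,  1.09750025e-05]), 'tcp_pos': array([0.1438586 , 0.60749269, 0.23032062]), 'tool_rot': array([ 1.16132331e-01,  9.93233155e-01, -1.03831464e-03, -3.20427725e-04]), 'force': array([ 0.000751  ,  0.28780686, -0.16724974]), 'ft_torque': array([-0.01853646, -0.03317065,  0.02982306]), 'gripper_force': 0.0, 'finger_gap': 0.9986063070523621} 0.0187
top 478.78923081881845 [[-0.013 -0.996  0.083  0.515]
 [-1.     0.014  0.012 -0.04 ]
 [-0.013 -0.083 -0.996  1.572]
 [ 0.     0.     0.     1.   ]]
scene 438.5983086050958 [[-0.879  0.409 -0.245  0.949]
 [ 0.477  0.745 -0.466  0.556]
 [-0.008 -0.527 -0.85   1.161]
 [ 0.     0.     0.     1.   ]]
{'fx': 295.5130413079036, 'fy': 295.5130413079036, 'cx': 254.16513344775518, 'cy': 195.8476944701348, 'mount': array([[-1.84959687e-04, -9.58641961e-01, -2.84614749e-01,
         7.31452300e-02],
       [ 9.99999817e-01, -1.35155806e-05, -6.04336391e-04,
         3.08858713e-04],
       [ 5.75495489e-04, -2.84614809e-01,  9.58641789e-01,
        -1.42774362e-01],
       [ 0.00000000e+00,  0.00000000e+00,  0.00000000e+00,
         1.00000000e+00]])}
```

View pics/top1.png

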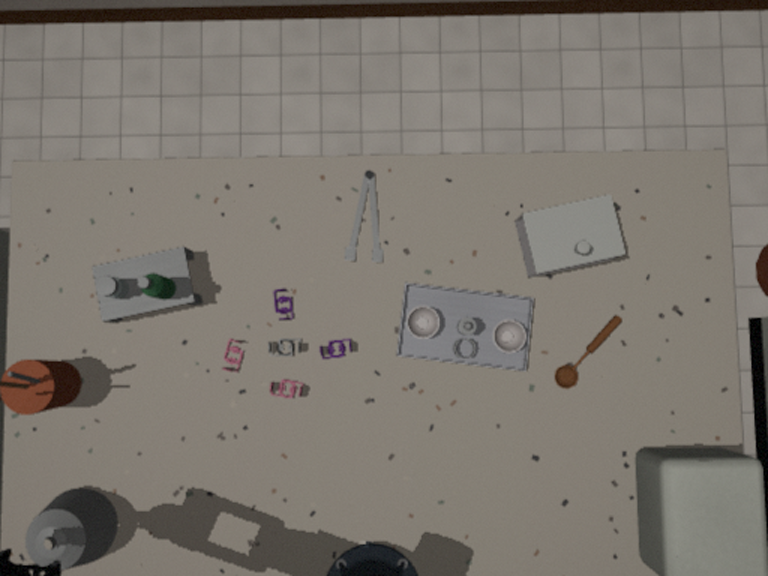

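View pics/scene1.png

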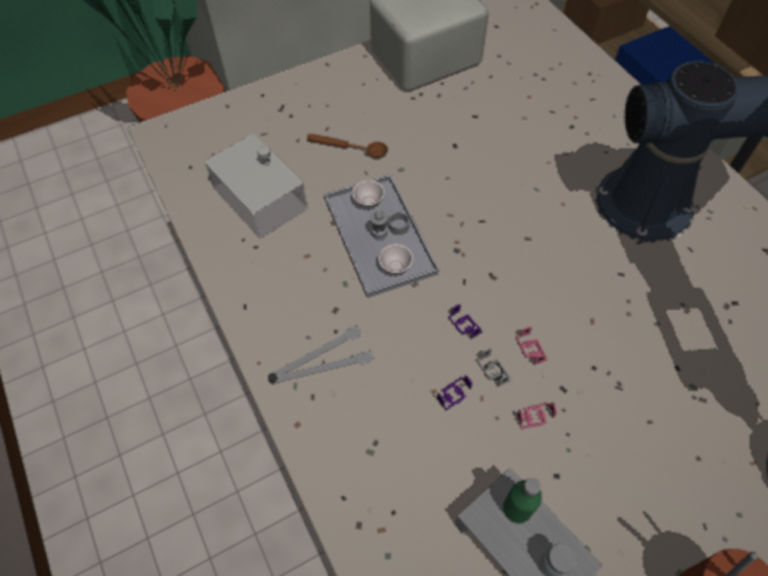

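The top picture shows the grey ring at about (288,347), between pink and purple look-alikes. The post is at about (467,325), with the napkin ring below it at (465,347) and the bowls at (424,322) and (510,335). In the scene picture the ring is at (492,368) and the post tip at about (379,216).

```bash
python3 - <<'E'
from h import *
k=1/1.5
print('ring',ray('top',288*k,347*k,.01),ray('scene',492*k,370*k,.01))
for e in((272,347),(304,346)):print('eye',ray('top',e[0]*k,e[1]*k,.036))
print('post',tri([('top',467*k,325*k,None),('scene',379*k,216*k,None)]),ray('top',467*k,325*k,.08))
c=[ray('top',u*k,v*k,.02)[:2] for u,v in((406,285),(534,297),(528,369),(400,354))];print(np.mean(c,0),c)
for b in((424,322),(510,335)):print('bowl',ray('top',b[0]*k,b[1]*k,.034))
s=sense();Rm=R.from_quat(s['tool_rot']).as_matrix();print(Rm.round(3))
d=ray('top',288*k,347*k,.01)-s['tcp_pos']; d[2]=.19-s['tcp_pos'][2];print('tool shift to ring',Rm.T@d)
E
```

```text
ring [0.51993419 0.17275108 0.01      ] [0.52608364 0.18351085 0.01      ]
eye [0.52030546 0.20343022 0.036     ]
eye [0.52151932 0.13499993 0.036     ]
post [ 0.56000804 -0.20973027  0.06484142] [ 0.56018441 -0.20844411  0.08      ]
[ 0.55965465 -0.21492905] [array([ 0.65045544, -0.08524415]), array([ 0.62044476, -0.36115094]), array([ 0.46604621, -0.34346533]), array([ 0.50167219, -0.06985579])]
bowl [ 0.56925473 -0.1219818   0.034     ]
bowl [ 0.53902718 -0.30466897  0.034     ]
[[-0.973  0.231 -0.001]
 [ 0.231  0.973 -0.002]
 [ 0.    -0.002 -1.   ]]
tool shift to ring [-0.46622362 -0.33624785  0.04088205]
```

```bash
python3 -m handwheel '[[[0,0,0,-0.0466,-0.0336,0,0.9],[0,0,0,-0.0466,-0.0336,0,0.9],[0,0,0,-0.0466,-0.0336,0,0.9],[0,0,0,-0.0466,-0.0336,0,0.9],[0,0,0,-0.0466,-0.0336,0,0.9],[0,0,0,-0.0466,-0.0336,0,0.9],[0,0,0,-0.0466,-0.0336,0,0.9],[0,0,0,-0.0466,-0.0336,0,0.9],[0,0,0,-0.0466,-0.0336,0,0.9],[0,0,0,-0.0466,-0.0336,0,0.9],[0,0,-6.7,0,0,0.01,0.9],[0,0,-6.7,0,0,0.02,0.9],[0,0,0,0,0,0,0.9]]]' 30
python3 - <<'E'
from h import *
s=sense();print(s['tcp_pos'],R.from_quat(s['tool_rot']).as_matrix().round(3),s['finger_gap'])
K,C=cam('wrist',s)
print(proj('wrist',[.52,.172,.01],s))
save('wrist','w1',k=1.5)
E
```

```text
t: 1.72
tcp_pos: [0.5186, 0.1732, 0.1997]
tool_rot: [0.0, 1.0, -0.0, -0.002]
force: [0.0, -0.7, 0.6]
finger_gap: 0.901
gripper_force: 0.0
[0.51863379 0.17322032 0.19967081] [[-1.     0.001 -0.005]
 [ 0.001  1.    -0.001]
 [ 0.005 -0.001 -1.   ]] 0.9009937090354229
[252.96078557 176.39877693]
```

View pics/w1.png

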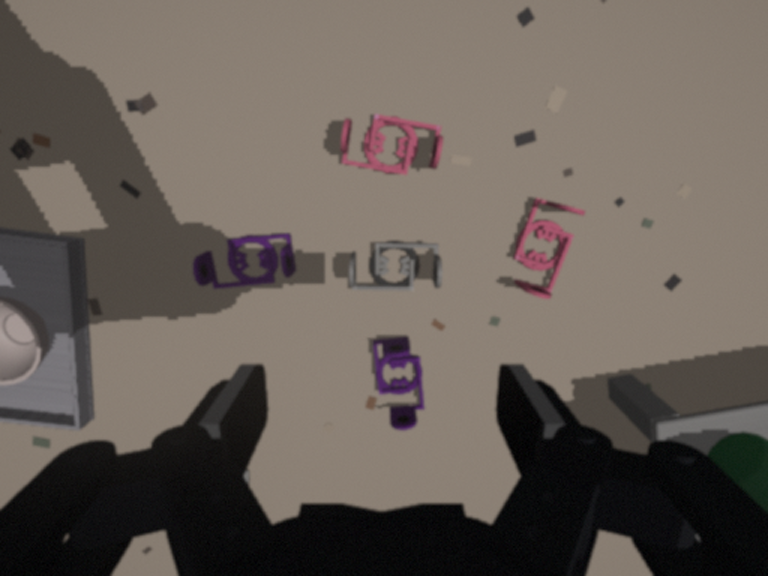

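The ring's centre is at about (394,264) and its eyes at about (352,270) and (437,266). The purple look-alikes are at (250,260) and (398,375), and the pink ones at (390,145) and (545,245). I'll enlarge the ring.

```bash
python3 - <<'E'
import numpy as np,cv2
im=np.load('pics/w1.npy')[150:205,220:310,::-1]
cv2.imwrite('pics/w1c.png',cv2.resize(im,None,fx=8,fy=8,interpolation=cv2.INTER_CUBIC))
E
```

```text
(no output)
```

View pics/w1c.png

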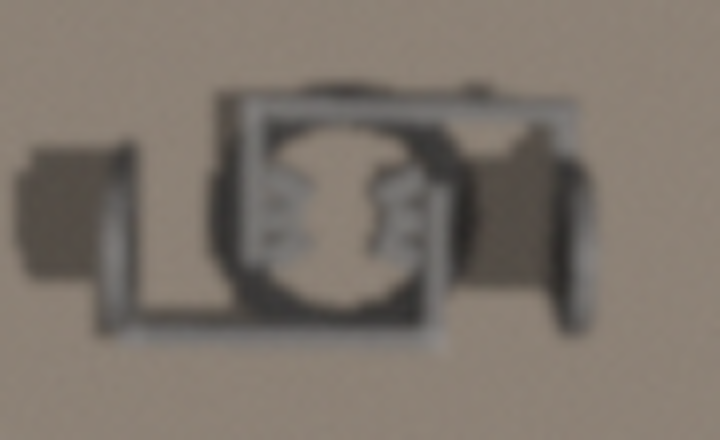

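The crop shows the ring body centred at about (343,205), or (262.9,175.6) in the full image. The eyes' outer faces are at about x=100 and x=592, and the eyes' mid-height line runs from (117,240) to (578,248).

```bash
python3 - <<'E'
from h import *
s=sense();f=lambda x,y,z:ray('wrist',220+(x+.5)/8-.5,150+(y+.5)/8-.5,z,s)
print(f(343,205,.004),f(212,205,.004),f(475,205,.004),f(343,85,.004),f(343,325,.004))
a,b=f(100,240,.024),f(592,247,.024);print(a,b,a-b,(a+b)/2)
a,b=f(100,240,.034),f(592,247,.034);print(a,b,a-b,(a+b)/2)
# bars
a,b=f(130,335,.01),f(440,337,.01);print(a-b);a,b=f(250,108,.01),f(575,110,.01);print(a-b)
E
```

```text
[0.52130571 0.18346408 0.004     ] [0.52128698 0.16424449 0.004     ] [0.52132457 0.20282853 0.004     ] [0.50358326 0.18334462 0.004     ] [0.53955453 0.18358709 0.004     ]
[0.52183392 0.1492506  0.024     ] [0.52289591 0.21750699 0.024     ] [-0.00106199 -0.06825639  0.        ] [0.52236492 0.18337879 0.024     ]
[0.51948165 0.15002906 0.034     ] [0.52051041 0.2161497  0.034     ] [-0.00102876 -0.06612063  0.        ] [0.51999603 0.18308938 0.034     ]
[-0.00034601 -0.04540292  0.        ]
[-0.00033436 -0.04629753  0.        ]
```

```bash
python3 -m handwheel '[[[0,0,0,-0.0028,0.0102,0.03,0.9],[0,0,0,0,0,0.04,0.9],[0,0,0,0,0,0.03,0.9],[0,0,0,0,0,0,0.9]]]'
python3 - <<'E'
from h import *
s=sense();print(s['tcp_pos'])
for P in([.5213,.1834,.004],[.5213,.1504,.036],[.5213,.2164,.036]):print(proj('wrist',P,s)*1.5,proj('top',P)*1.5)
save('wrist','w2',k=1.5)
E
```

```text
t: 2.28
tcp_pos: [0.5216, 0.1841, 0.1001]
tool_rot: [-0.0, 1.0, -0.0, -0.002]
force: [0.3, -0.4, 0.3]
finger_gap: 0.897
gripper_force: 0.0
[0.52155919 0.184066   0.10008677]
[379.58849797 297.67739031] [283.4944453  346.44083313]
[312.53028054 316.35851974] [296.79585729 346.19981716]
[446.06003427 316.43422008] [265.9379365  346.61415211]
```

View pics/w2.png

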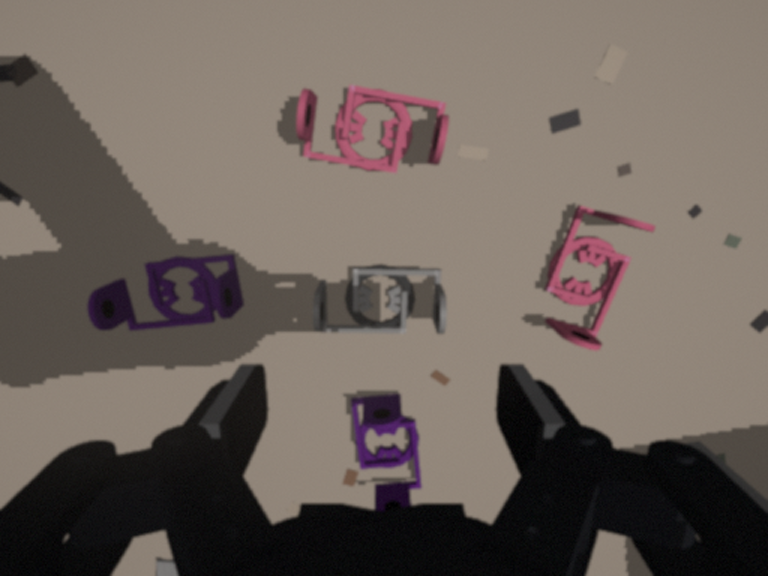

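The ring is where predicted: centre (380,296), eyes at x≈316 and 445. The nearest purple eye, at x≈240, is clear of the fingers. Next I'll descend and pinch.

```bash
python3 -m handwheel '[[[0,0,0,0,0,0.03,0.9],[0,0,0,0,0,0.03,0.9],[0,0,0,0,0,0.02,0.9],[0,0,0,0,0,0.014,0.9],[0,0,0,0,0,0.004,0.9],[0,0,0,0,0,0,0.9],[0,0,0,0,0,0,0.5],[0,0,0,0,0,0,0.5],[0,0,0,0,0,0,0.5],[0,0,0,0,0,0,0.5]]]' 35
python3 - <<'E'
from h import *
s=sense();print(s['tcp_pos'],s['force'])
save('wrist','w3',k=1.5)
E
```

```text
t: 3.58
tcp_pos: [0.524, 0.1841, 0.0059]
tool_rot: [-0.001, 1.0, 0.0, 0.002]
force: [-1.6, -0.2, 11.6]
finger_gap: 0.595
gripper_force: 35.2
[0.52397494 0.18411656 0.00588498] [-1.64507714 -0.16887    11.63359687]
```

View pics/w3.png

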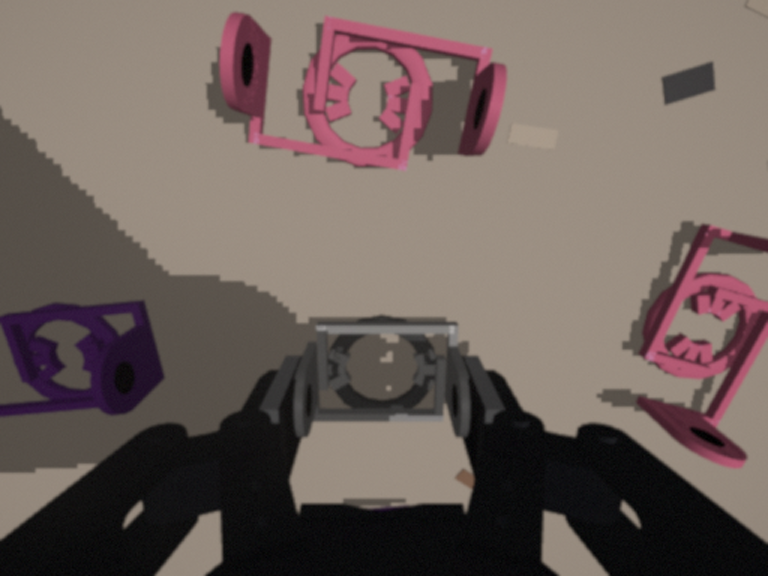

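The ring is pinched. The eyes sit at about x=305 and 460 between the pads, the bore is spread and centred at about (383,366), and a gap of 0.595 (about 51 mm) means it is fully pinched. I'll lift it and carry it near the post.

```bash
python3 -m handwheel '[[[0,0,0,0,0,-0.02,0.5],[0,0,0,0,0,-0.04,0.5],[0,0,0,0,0,-0.05,0.5],[0,0,0,0,0,-0.04,0.5],[0,0,0,0.003,-0.03,0,0.5],[0,0,0,0.003,-0.05,0,0.5],[0,0,0,0.004,-0.05,0,0.5],[0,0,0,0.004,-0.05,0,0.5],[0,0,0,0.004,-0.05,0,0.5],[0,0,0,0.003,-0.05,0,0.5],[0,0,0,0.002,-0.05,0,0.5],[0,0,0,0,-0.04,0,0.5],[0,0,0,0,-0.015,0,0.5],[0,0,0,0,0,0,0.5],[0,0,0,0,0,0,0.5]]]'
python3 - <<'E'
from h import *
s=sense();print(s['tcp_pos'],s['force'])
for z in(.065,.09):print(proj('wrist',[.56,-.2,z],s)*1.5,proj('wrist',[.56,-.21,z],s)*1.5)
save('wrist','w4',k=1.5)
save('scene','scene4',(170,100,330,220),5)
E
```

```text
t: 5.5
tcp_pos: [0.4998, -0.1995, 0.1532]
tool_rot: [-0.001, 1.0, 0.001, -0.001]
force: [-0.5, -0.5, -1.1]
finger_gap: 0.59
gripper_force: 39.1
[ 0.49977335 -0.19947604  0.15324827] [-0.51308287 -0.51836689 -1.14709759]
[379.4106794 400.0021617] [362.31877237 399.9787075 ]
[379.25524487 424.16850958] [360.42238474 424.14388979]
```

View pics/w4.png

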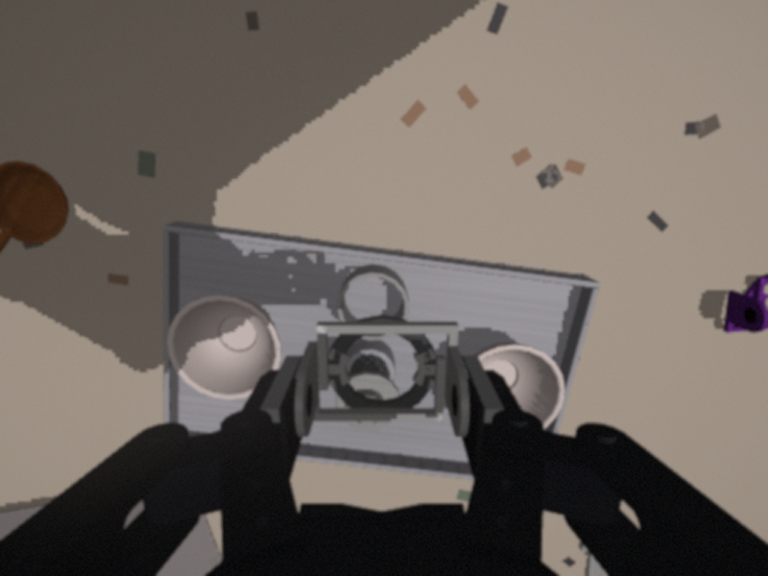

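The post can be seen through the bore at about (373,370), with the napkin ring at (374,298) nearer the robot. Image up is toward the base, so I'll move outward by 0.11 m for an unobstructed view of the post.

```bash
python3 -m handwheel '[[[0,0,0,-0.025,0,0,0.5],[0,0,0,-0.04,0,0,0.5],[0,0,0,-0.03,0,0,0.5],[0,0,0,-0.015,0,0,0.5],[0,0,0,0,0,0,0.5]]]'
python3 - <<'E'
from h import *
s=sense();print(s['tcp_pos'],s['force'])
for z in(.07,.09):print(proj('wrist',[.56,-.2,z],s))
save('wrist','w5',(180,90,330,202),5)
im=np.load('pics/w5.npy');print(im.shape)
E
```

```text
t: 6.22
tcp_pos: [0.6111, -0.1996, 0.1531]
tool_rot: [-0.002, 1.0, 0.0, 0.0]
force: [0.0, -0.6, -0.5]
finger_gap: 0.595
gripper_force: 39.1
[ 0.61107311 -0.19961828  0.15306632] [ 0.03316215 -0.63093374 -0.53725201]
[253.44092468 138.55863659]
[253.35842825 141.42479014]
(384, 512, 3)
```

View pics/w5.png

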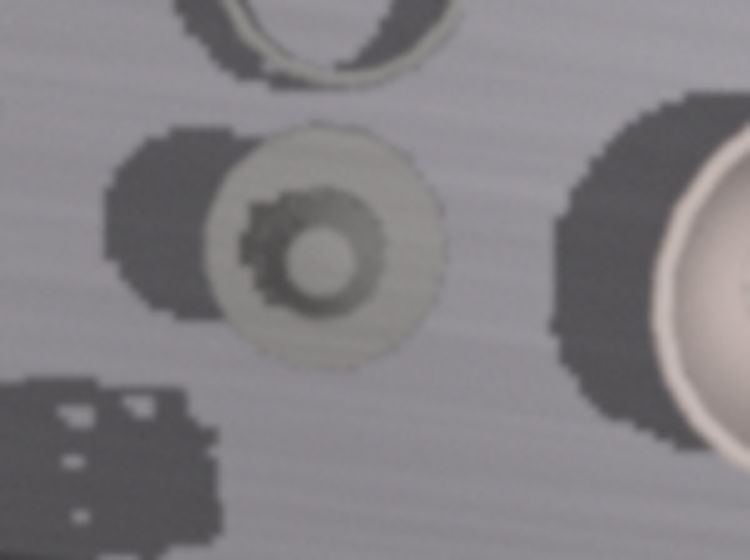

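The post's tip flat is at about (322,263) in the crop, or (244.4,142.6) in full. The collar disc spans x 205–445 and y 123–370, so its centre is about (325,246), or (245,139).

```bash
python3 - <<'E'
from h import *
s=sense();K,C=cam('wrist',s)
g=lambda x,y:(180+(x+.5)/5-.5,90+(y+.5)/5-.5)
print('cam',C[:3,3])
for tip in(.069,.075,.08,.085,.092):
    zc=tip-.0155
    L=ray('wrist',*g(205,246),zc,s);Rr=ray('wrist',*g(445,246),zc,s);U=ray('wrist',*g(325,123),zc,s);D=ray('wrist',*g(325,370),zc,s)
    print(tip,'tip',ray('wrist',*g(322,263),tip,s)[:2].round(4),'collar c',((L+Rr+U+D)/4)[:2].round(4),'w',(Rr-L)[1],(D-U)[0])
# bore in tool frame from w3 (tcp at .52397,.18412,.00588)
s3=dict(tcp_pos=np.array([.52397,.18412,.00588]),tool_rot=np.array([-.001,1,0,.002]))
b=ray('wrist',383/1.5,366/1.5,.004,s3);print('bore',b,b-s3['tcp_pos'])
# post tip in scene: epipolar
for tip in(.069,.08,.092):
    P=ray('wrist',*g(322,263),tip,s);print(tip,proj('scene',P)*1.5,proj('top',P)*1.5)
E
```

```text
cam [ 0.53707594 -0.19944852  0.29580474]
0.069 tip [ 0.5616 -0.2071] collar c [ 0.5608 -0.2071] w 0.03882404840171744 0.03944533668644723
0.075 tip [ 0.5609 -0.2069] collar c [ 0.5602 -0.2069] w 0.03786267931785994 0.03846858313410462
0.08 tip [ 0.5604 -0.2067] collar c [ 0.5597 -0.2068] w 0.03706153841464538 0.037654621840485625
0.085 tip [ 0.5599 -0.2065] collar c [ 0.5592 -0.2066] w 0.036260397511430786 0.036840660546866855
0.092 tip [ 0.5591 -0.2063] collar c [ 0.5586 -0.2064] w 0.03513880024693039 0.0357011147358004
bore [0.52079075 0.18511583 0.004     ] [-0.00317925  0.00099583 -0.00188   ]
0.069 [378.5361243  215.89158145] [465.73976761 324.50448871]
0.08 [379.03326081 212.52023783] [466.16168986 324.9074725 ]
0.092 [379.5832919 208.7901882] [466.62917604 325.35397502]
```

```bash
python3 -m handwheel '[[[0,0,0,0.015,-0.0025,0,0.5],[0,0,0,0.02,-0.003,0,0.5],[0,0,0,0.0123,-0.0021,0.01,0.5],[0,0,0,0,0,0.02,0.5],[0,0,0,0,0,0.015,0.5],[0,0,0,0,0,0.005,0.5],[0,0,0,0,0,0,0.5],[0,0,0,0,0,0,0.5]]]'
python3 - <<'E'
from h import *
s=sense();print(s['tcp_pos'],s['force'])
for z in(.07,.08):print([((proj('wrist',[x,-.207,z],s)+.5-[190,200])*5-.5).round(0) for x in (.5608,)])
save('wrist','w6',(190,200,320,300),5)
E
```

```text
t: 7.28
tcp_pos: [0.5635, -0.2089, 0.1038]
tool_rot: [-0.001, 1.0, -0.0, 0.001]
force: [0.6, 0.7, -0.4]
finger_gap: 0.59
gripper_force: 39.1
[ 0.5634921  -0.20886947  0.10377255] [ 0.56848503  0.6674351  -0.37490671]
[array([335., 116.])]
[array([335., 146.])]
```

View pics/w6.png

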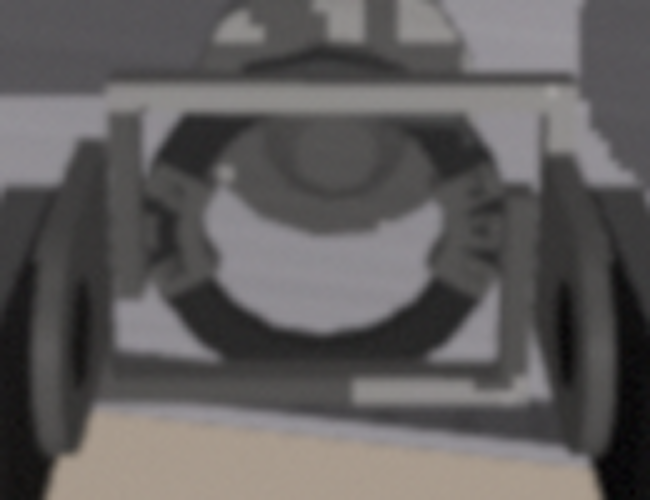

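Through the bore (jaws at x≈205 and 445, so centre about (324,236)) I see the post's cone at about (333,155). I'll compare this with projections of the ring and post.

```bash
python3 - <<'E'
from h import *
s=sense();t=s['tcp_pos'];q=lambda P:((proj('wrist',P,s)+.5-[190,200])*5-.5).round(0)
for ox in(-.0035,-.0025,-.0015,0):
    c=t+[ox,0,-.0059]
    print(ox,'ctr top',q(c+[0,0,.004]),'outer far top',q(c+[.02,0,.004])[1],'inner far top/bot',q(c+[.014,0,.004])[1],q(c+[.014,0,0])[1],'bars/eye span', q(c+[0.011,.026,.024]),q(c+[.0,.026,.036]))
for tip in(.07,.075,.08):
    for px in(.5598,.5608,.5618):
        P=np.array([px,-.207,tip]);print(tip,px,'tip',q(P),'shoulder far',q(P+[.0095,0,-.0075])[1],'collar far',q(P+[.019,0,-.0155])[1],'collar near',q(P+[-.019,0,-.0155])[1])
E
```

```text
-0.0035 ctr top [319. 219.] outer far top 383.0 inner far top/bot 335.0 317.0 bars/eye span [588. 415.] [619. 382.]
-0.0025 ctr top [319. 228.] outer far top 391.0 inner far top/bot 343.0 325.0 bars/eye span [588. 424.] [618. 393.]
-0.0015 ctr top [319. 236.] outer far top 399.0 inner far top/bot 351.0 333.0 bars/eye span [587. 433.] [617. 403.]
0 ctr top [319. 249.] outer far top 411.0 inner far top/bot 363.0 345.0 bars/eye span [586. 447.] [616. 418.]
0.07 0.5598 tip [335. 108.] shoulder far 153.0 collar far 193.0 collar near -67.0
0.07 0.5608 tip [335. 115.] shoulder far 160.0 collar far 199.0 collar near -59.0
0.07 0.5618 tip [335. 123.] shoulder far 167.0 collar far 206.0 collar near -52.0
0.075 0.5598 tip [335. 123.] shoulder far 169.0 collar far 208.0 collar near -57.0
0.075 0.5608 tip [335. 130.] shoulder far 176.0 collar far 215.0 collar near -49.0
0.075 0.5618 tip [335. 138.] shoulder far 183.0 collar far 221.0 collar near -42.0
0.08 0.5598 tip [335. 138.] shoulder far 184.0 collar far 224.0 collar near -47.0
0.08 0.5608 tip [335. 146.] shoulder far 192.0 collar far 231.0 collar near -39.0
0.08 0.5618 tip [335. 153.] shoulder far 199.0 collar far 238.0 collar near -32.0
```

```bash
python3 -m handwheel '[[[0,0,0,0.001,0.0015,0,0.5],[0,0,0,0,0,0.008,0.5],[0,0,0,0,0,0.006,0.5],[0,0,0,0,0,0.004,0.5],[0,0,0,0,0,0,0.5]]]'; python3 -m handwheel '[[[0,0,0,0,0,0.003,0.5],[0,0,0,0,0,0.003,0.5],[0,0,0,0,0,0,0.5]]]';
```

```text
t: 7.95
tcp_pos: [0.5617, -0.2071, 0.0847]
tool_rot: [-0.001, 1.0, 0.0, -0.0]
force: [0.3, -0.8, -0.5]
finger_gap: 0.593
gripper_force: 39.1
t: 8.32
tcp_pos: [0.5618, -0.2071, 0.0791]
tool_rot: [-0.001, 1.0, 0.0, -0.0]
force: [-0.2, 0.0, -0.5]
finger_gap: 0.589
gripper_force: 39.1
```

```bash
python3 -m handwheel '[[[0,0,0,-0.0006,0,0.002,0.5],[0,0,0,0,0,0.002,0.5],[0,0,0,0,0,0,0.5]]]'; python3 -m handwheel '[[[0,0,0,0,0,0.002,0.5],[0,0,0,0,0,0,0.5]]]';python3 -m handwheel '[[[0,0,0,0,0,0.0015,0.5],[0,0,0,0,0,0,0.5]]]'
```

```text
t: 8.7
tcp_pos: [0.5624, -0.2071, 0.0751]
tool_rot: [-0.001, 1.0, 0.0, -0.0]
force: [-0.2, -0.8, -0.1]
finger_gap: 0.591
gripper_force: 39.1
t: 8.95
tcp_pos: [0.5625, -0.2071, 0.0732]
tool_rot: [-0.001, 1.0, 0.0, -0.0]
force: [-0.2, 0.1, -0.5]
finger_gap: 0.591
gripper_force: 39.1
t: 9.2
tcp_pos: [0.5627, -0.2072, 0.0719]
tool_rot: [-0.001, 1.0, -0.0, 0.0]
force: [-0.1, 0.5, -0.2]
finger_gap: 0.591
gripper_force: 39.3
```

```bash
for i in 1; do python3 -m handwheel '[[[0,0,0,0,0,0.0015,0.5],[0,0,0,0,0,0,0.5]]]'; python3 -m handwheel '[[[0,0,0,0,0,0.0015,0.5],[0,0,0,0,0,0,0.5]]]';python3 -m handwheel '[[[0,0,0,0,0,0.0015,0.5],[0,0,0,0,0,0,0.5]]]'; done | grep -E 'tcp|force'
```

```text
tcp_pos: [0.5627, -0.2072, 0.0707]
force: [-0.8, -0.1, 4.5]
gripper_force: 41.0
tcp_pos: [0.5627, -0.2073, 0.0692]
force: [0.0, 0.1, 5.9]
gripper_force: 41.6
tcp_pos: [0.5627, -0.2073, 0.0678]
force: [-1.5, 0.8, 6.7]
gripper_force: 42.2
```

Contact at z≈0.0713, and the force follows the collar's 4 N plus 1 N/mm. It is about 3 mm down, so I'll press 3 mm more.

```bash
(python3 -m handwheel '[[[0,0,0,0,0,0.0015,0.5],[0,0,0,0,0,0,0.5]]]'; python3 -m handwheel '[[[0,0,0,0,0,0.0012,0.5],[0,0,0,0,0,0,0.5]]]';python3 -m handwheel '[[[0,0,0,0,0,0.0007,0.5],[0,0,0,0,0,0,0.5],[0,0,0,0,0,0,0.5]]]') | grep -E 'tcp|force'
```

```text
tcp_pos: [0.5628, -0.2073, 0.0666]
force: [-2.0, 1.4, 8.6]
gripper_force: 42.7
tcp_pos: [0.5628, -0.2073, 0.0655]
force: [-2.2, 1.0, 8.9]
gripper_force: 43.1
tcp_pos: [0.5628, -0.2073, 0.065]
force: [-2.0, 0.5, 9.0]
gripper_force: 43.3
```

```bash
(python3 -m handwheel '[[[0,0,0,0,0,0.0008,0.5],[0,0,0,0,0,0,0.5]]]';python3 -m handwheel '[[[0,0,0,0,0,0.001,0.68],[0,0,0,0,0,0.0005,0.72],[0,0,0,0,0,0,0.8]]]';python3 -m handwheel '[[[0,0,0,0,0,0,0.95],[0,0,0,0,0,0,0.95],[0,0,0,0,0,0,0.95]]]') | grep -E 'tcp|force|gap'
python3 - <<'E'
from h import *
save('wrist','w7',(165,180,345,310),4)
E
```

```text
tcp_pos: [0.5628, -0.2073, 0.0643]
force: [-2.1, 2.1, 10.8]
finger_gap: 0.591
gripper_force: 43.6
tcp_pos: [0.5627, -0.2073, 0.0616]
force: [-0.4, 0.4, -0.6]
finger_gap: 0.8
gripper_force: 0.0
tcp_pos: [0.5625, -0.2071, 0.0613]
force: [-0.4, 0.2, -0.4]
finger_gap: 0.946
gripper_force: 0.0
```

View pics/w7.png

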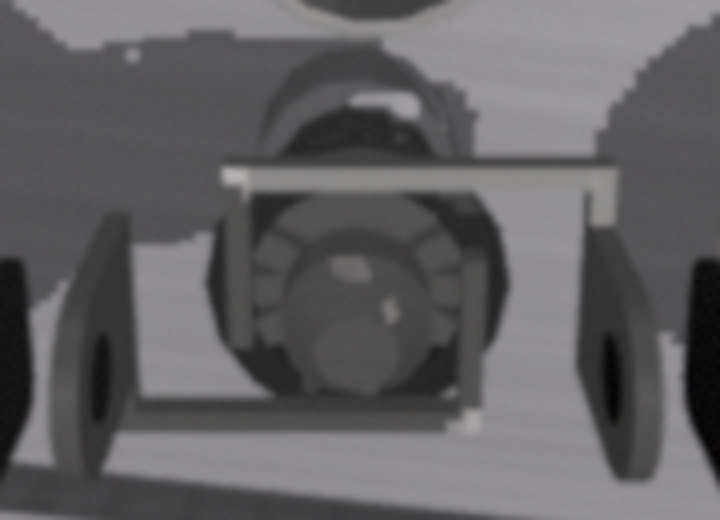

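The ring sits round the post, with the thick part hiding the jaw tips and both pads clear. The eyes' outer faces are at about x=52 and x=660. I'll compare that span with 59 mm (only clamped) and 63–64 mm (in the groove).

```bash
python3 - <<'E'
from h import *
s=sense();q=lambda P:((proj('wrist',P,s)+.5-[165,180])*4-.5).round(0)
for zu in(.0575,.0605,.0645):
  for w in(.059,.063):
    for x in(.559,.561):
      c=np.array([x,-.207,zu]);print(zu,w,x,[q(c+[dx,sg*w/2,h]) for dx,h in((0,.036),(.011,.024)) for sg in(-1,1)],'ring ctr/outer',q(c+[0,0,.004])[1],q(c+[0,-.02,.004])[0],q(c+[0,.02,.004])[0])
E
```

```text
0.0575 0.059 0.559 [array([ 79., 395.]), array([633., 396.]), array([108., 421.]), array([604., 421.])] ring ctr/outer 262.0 205.0 507.0
0.0575 0.059 0.561 [array([ 80., 412.]), array([632., 412.]), array([109., 435.]), array([603., 436.])] ring ctr/outer 276.0 206.0 507.0
0.0575 0.063 0.559 [array([ 60., 395.]), array([652., 396.]), array([ 91., 421.]), array([621., 421.])] ring ctr/outer 262.0 205.0 507.0
0.0575 0.063 0.561 [array([ 61., 412.]), array([650., 412.]), array([ 92., 435.]), array([620., 436.])] ring ctr/outer 276.0 206.0 507.0
0.0605 0.059 0.559 [array([ 72., 411.]), array([639., 412.]), array([103., 436.]), array([609., 436.])] ring ctr/outer 272.0 203.0 510.0
0.0605 0.059 0.561 [array([ 74., 428.]), array([638., 428.]), array([104., 450.]), array([608., 451.])] ring ctr/outer 286.0 203.0 510.0
0.0605 0.063 0.559 [array([ 53., 411.]), array([659., 412.]), array([ 85., 436.]), array([627., 436.])] ring ctr/outer 272.0 203.0 510.0
0.0605 0.063 0.561 [array([ 54., 428.]), array([657., 428.]), array([ 87., 450.]), array([625., 451.])] ring ctr/outer 286.0 203.0 510.0
0.0645 0.059 0.559 [array([ 63., 434.]), array([648., 434.]), array([ 95., 456.]), array([617., 457.])] ring ctr/outer 287.0 199.0 514.0
0.0645 0.059 0.561 [array([ 64., 451.]), array([647., 451.]), array([ 96., 471.]), array([615., 472.])] ring ctr/outer 301.0 199.0 514.0
0.0645 0.063 0.559 [array([ 43., 434.]), array([668., 434.]), array([ 78., 456.]), array([634., 457.])] ring ctr/outer 287.0 199.0 514.0
0.0645 0.063 0.561 [array([ 45., 451.]), array([667., 451.]), array([ 79., 471.]), array([633., 472.])] ring ctr/outer 301.0 199.0 514.0
```

The 608 px span matches about 63 mm at groove height, so the ring has closed in the groove. I'll back off straight up.

```bash
python3 -m handwheel '[[[0,0,0,0,0,-0.008,0.95],[0,0,0,0,0,-0.02,0.95],[0,0,0,0,0,-0.03,0.95],[0,0,0,0,0,-0.04,0.95],[0,0,0,0,0,-0.02,0.95],[0,0,0,0,0,0,0.95],[0,0,0,0,0,0,0.95]]]'
python3 - <<'E'
from h import *
s=sense()
for zu in (.0565,.0585,.0605):print(zu,[proj('wrist',[.561,-.207+d,zu+.036],s).round(1) for d in(-.0315,.0315)])
print(sign_off())
E
```

```text
t: 12.75
tcp_pos: [0.562, -0.2068, 0.179]
tool_rot: [-0.001, 1.0, 0.0, -0.001]
force: [-0.6, 0.2, -0.5]
finger_gap: 0.953
gripper_force: 0.0
0.0565 [array([214.7, 200.7]), array([292.2, 200.8])]
0.0585 [array([214.4, 201.5]), array([292.5, 201.5])]
0.0605 [array([214.1, 202.2]), array([292.8, 202.3])]
the job is handed in; nothing more can be done
None
```

I locked the caddy and handed the job in at about 12.8 s: the ring's eyes measured about 63 mm apart after release, which fits the ring closed in the groove. The collar press peaked at about 11 N, the arm is clear, and I moved nothing but the ring; I took no picture after backing off.

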